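# Lock the open drive dock on the repair bench

## Task

Two drive docks lie on the bench; the cam-lock knob on one already sits in its locking notch, the other is still open. Turn the open dock's knob slowly clockwise until you feel it drop into its notch, do not force it on past the notch, and let go of it there; leave the other dock's knob locked as it is.

Things in the scene. Friction and masses are not known exactly. Their poses are not given: they have to be found in the camera images.
- open_dock: The dock to lock, one of two alike, left or right by chance: dark steel box 170 (x) x 120 (y) x 55 mm high, fixed. Origin: centre of its underside; x along its long axis, from the short side with the aluminium drive door to the end with vent slots on top. Its knob stands on a round steel plate, 20 mm from the middle towards the door. Nothing within 50 mm of the knob is taller than the dock.
- open_lock (a joint): Turn of that knob, rad; grows clockwise seen from above, stops at 0 and 2.3. Hidden notch at 1.57: bar along the dock, white mark towards the vents. Starts 0.65 to 1.25 short of it. Friction 0.05 N m, drag 0.1 N m per rad/s. From 0.4 short a spring draws the knob on (0.18 N m at 0.2 short, fading to 0 in the notch), so the torque dips; past the notch it pulls back as hard, up to 0.4 past.
- open_lock_grip (a point): Grip point on the knob's vertical axis, 87 mm above the bench, 13 mm below the knob's top. The knob: a black bar 48 mm long, 14 mm thick and 34 mm tall on a round aluminium skirt 52 mm across, whose top is 19 mm below this point. The point turns with the knob: x along the bar to the end with the white mark, y across the 14 mm, z up.
- shut_lock (a joint): Turn of the like knob on the other dock, which stands 0.27 m or more from the first on the other side of the x axis; same sizes and meaning. It sits in its notch (1.57) from the start, its bar along its dock.

How it is judged:
On the way:
1. the open knob is turned into its notch (value of joint open_lock between 1.39 and 1.75 rad), for 0.1 s.
At the end, for the whole second after the job is handed in: The knob that was open rests, released, in its notch (1.57 rad, within 0.18 rad or 10 degrees), and the other dock's knob is still in its notch, within the same tolerance (all of step 1 and velocity of joint open_lock between -0.1 and 0.1 rad/s and value of joint shut_lock between 1.39 and 1.75 rad); the robot touches nothing.
It fails at once if the open knob is forced on past its notch (more than 0.4 rad beyond) (value of joint open_lock above 1.97 rad).
It fails at once if the open knob is spun, not turned slowly (faster than 3 rad/s) (velocity of joint open_lock above 3 rad/s or velocity of joint open_lock below -3 rad/s).
It fails at once if the other dock's knob is turned out of its notch (more than 0.25 rad) (value of joint shut_lock above 1.82 rad or value of joint shut_lock below 1.32 rad).
It also fails if it takes over 45 s, if anything falls off the work surface, if the arm or the gripper's body presses on something with over 40 N, if the wrist force passes 120 N, or if a joint passes its speed limit or range.

## Robot

A 6-joint arm with a two-finger parallel gripper is mounted at the origin on the work surface. World frame = base frame: x ahead of the robot, y to its left, z up, the work surface at z = 0. Lengths are in m, angles in rad, forces in N, time in s.
With the tool pointing down it reaches from about 0.3 to 0.775 m from the base axis. Payload 14.6 kg.
Tool frame: the origin (TCP) lies at the very end of the fingers, on their centre line; the grasp point (between the pads) lies 19 mm behind it (ctrl.grasp_offset is the distance from the TCP to the grasp point, in m); z points along the fingers, y is the line along which they close (so a half turn about z gives the same grasp; the last joint's range is limited). The gripper opens to 94 mm and grips with 3 to 60 N. Pads are 16 mm wide; open, the fingers measure 119 mm over their backs; the gripper's body (75 mm by 177 mm) begins 78 mm behind the grasp point.
Start: joints at [1.128, 0.3, 1.521, -0, 1.321, -0.067], TCP at [0.202, 0.512, 0.205] pointing down, gripper open.
Joint ranges: [-3.03, 3.03], [-0.79, 2.21], [0.23, 2.52], [-1.04, 4.18], [0, 3.07], [-2.55, 2.55]. Speed limits (rad/s): [2.22, 2.22, 2.57, 3.14, 3.14, 3.14].

## Interface

Orientations are given as [roll, pitch, yaw] about the fixed x, y, z axes, in that order (R = Rz(yaw) Ry(pitch) Rx(roll)).
In Python, from station import ctrl gives the robot as it stands.
- The arm moves only by the tool step_arm, never from a script. Its argument "plan" is a list that holds one entry, the list of rows, each a list of 6 numbers: the shift along the tool's x, y, z in units of 30 mm (1.0 is 30 mm), then the turn, a rotation vector about the tool's x, y, z in units of 6 degrees (1.0 is 6 degrees). In form: [[[dx, dy, dz, wx, wy, wz], ...]]. A call has 1 to 8 rows; each row is the pose to reach, as a shift and turn from the pose commanded when the call began, along the tool's axes at that moment; what a row does not reach only later rows make up. A row lasts 1/12 s, in which the tool goes at most 41.7 mm and 7.16 degrees, less where a joint would pass 70% of its speed; a pose out of reach is approached as far as the arm can. A call with a gripper value outside its range is refused whole. "grip" is the opening, from 0 (shut) to 1 (fully open), set as the call begins (left out, the last holds). The fingers move at their own pace and stop on an object; "squeeze" is the grip in N (left out, the last holds). Time passes only in rows, so rows that repeat a pose let the fingers close. It gives the time, the measured TCP pose, the force, the opening and the grip force at its end, in the units of the state.
- ctrl.get_obs(): the state, without advancing time (a new reading comes with each control period).
- ctrl.camera(name): name is "scene" or "top" or "wrist"; returns the picture (400x640x3 uint8, red, green, blue); there is no depth.
- ctrl.camera_model(name): a dict with "intrinsics" (3x3 intrinsics, pixels), "R" (3x3) and "t" (3): a world point X has camera coordinates R X + t; the wrist camera has in their place "tool_from_camera" (4x4, takes a point from camera to tool coordinates, whose origin is the TCP and whose axes are the flange's). Camera axes: x right, y down, z forward; pixel columns grow to the right and rows downward; lengths in m; the calibration is good to about 2 mm. The wrist camera is an equidistant fisheye: a pixel r from the principal point sees the ray r / f radians off the axis. A picture is of the moment at which its call begins: read the wrist's pose just before it. camera_model takes no time and is no camera call.
- ctrl.hand_in(): hands the job in; it is judged then, once.
Trained networks look in the newest picture that a camera, given by its name, has taken for a name from the list of things; names that differ only in an ending like _2 or _b are one class to them, and where a whole thing is asked for, a point or a joint stands for the part that bears it (a point fixed in the world has none). Each returns a list of dicts, best first, with "confidence" (0 to 1); they miss things now and then, are a little off and sometimes report something else, mostly with a low value. They report only what shows in the picture. A call takes as long as a camera call.
- ctrl.masks_of(query, camera): "pixels" (400x640 bool, what is visible of it) and "at" ([column, row] in pixels, amid what is visible of it).
- ctrl.place_of(query, camera): "at" ([column, row] in pixels: a listed point, or the origin of a listed thing).
The state is a dict: "time_s": time; "qpos": joint angles; "joint_vel": joint speeds; "tau": joint torques, N m; "ee_pos": TCP position; "eef_rot": TCP orientation; "force": force on the tool from outside, world axes, zero at the start; "moment": the same for the moment, N m; "grip_width": finger opening in m; "grip_force": force on a finger pad.
Only numpy, scipy, OpenCV 4.12 (cv2) and the standard library are available. Lean on these libraries where they do the work, as an engineer would, in place of code of your own. Each camera call takes 0.05 s, during which the arm holds its last target. There are 200 camera calls.

## Working session

There is one attempt and no reset: what is moved stays moved. The work goes in short steps, Python scripts to look and compute and a tool call to move; the robot and the scene stay as the last step left them, time stands still between calls to the robot, and variables do not carry over. Pictures are saved under pics/ and viewed, at most 10 in all, crops included, and the job is handed in when it is done.

Besides the shell and the picture viewer there is one more tool, called after "Call:" by a JSON object that holds its "op" and its "data". step_arm: Moves the arm, as the interface text tells. Its arguments: {"type":"object","properties":{"plan":{"type":"array","items":{"type":"array","items":{"type":"array","items":{"type":"number"}}}},"grip":{"type":"number"},"squeeze":{"type":"number"}},"required":["plan"]}

```bash
mkdir -p pics; cat > h.py <<'E'
import numpy as np, cv2
from station import ctrl
from scipy.spatial.transform import Rotation as Ro
def onplane(cam,px,z):
    m=ctrl.camera_model(cam);K=np.array(m["intrinsics"]);R=np.array(m["R"]);t=np.array(m["t"])
    d=R.T@np.linalg.solve(K,[px[0],px[1],1.]);c=-R.T@t
    return c+d*(z-c[2])/d[2]
def save(img,n): cv2.imwrite("pics/"+n,cv2.cvtColor(img,cv2.COLOR_RGB2BGR))
E
python3 - <<'E'
from h import *
o=ctrl.get_obs();print(o["time_s"],o["ee_pos"],o["eef_rot"])
for c in("top","scene"):
    save(ctrl.camera(c),c+"0.png")
    for q,z in(("open_lock_grip",.087),("open_dock",0),("shut_lock",.08)):
        for r in ctrl.place_of(q,c) : print(c,q,r["at"],round(r["confidence"],2),onplane(c,r["at"],z).round(3))
E
```

```text
0.0 [0.20173797 0.51138026 0.20488903] [-3.14042311e+00 -7.63314948e-05  2.76583606e+00]
top open_lock_grip [429.9, 196.8] 0.76 [ 0.538 -0.217  0.087]
top open_dock [415.7, 194.3] 0.61 [ 0.557 -0.211  0.   ]Traceback (most recent call last):
  File "<stdin>", line 6, in <module>
ValueError: it knows: open_dock, open_lock_grip
```

View pics/top0.png

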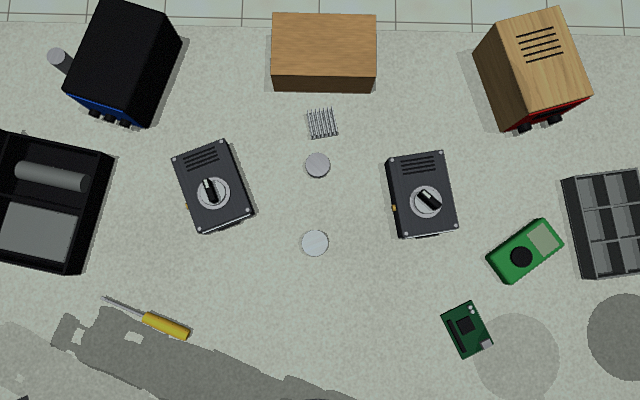

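The top view shows the left dock's bar (210,190) along its dock, so that one is locked. The right dock's bar (428,200) lies diagonally, so that one is open. Next I'll measure the knob closely.

```bash
python3 - <<'E'
from h import *
im=ctrl.camera("top")
for r in ctrl.masks_of("open_dock","top"):
    m=r["pixels"].astype(np.uint8);c=max(cv2.findContours(m,0,2)[0],key=cv2.contourArea)
    print(round(r["confidence"],2),m.sum(),np.round(r["at"]),cv2.minAreaRect(c),cv2.approxPolyDP(c,4,True).reshape(-1,2).tolist())
for r in ctrl.masks_of("open_lock_grip","top"):
    ys,xs=np.nonzero(r["pixels"]);print("knob",round(r["confidence"],2),len(xs),xs.min(),xs.max(),ys.min(),ys.max())
a=cv2.resize(im[140:250,375:475],None,fx=5,fy=5,interpolation=cv2.INTER_CUBIC)
save(a,"crop1.png")
s=ctrl.camera("scene");save(s,"scene1.png")
for q,z in(("open_lock_grip",.087),("open_dock",0)):
    for r in ctrl.place_of(q,"scene"): print(q,r["at"],round(r["confidence"],2),onplane("scene",r["at"],z).round(3))
for r in ctrl.place_of("open_lock_grip","top"): print(r["at"],r["confidence"],onplane("top",r["at"],.087))
E
```

```text
0.87 5160 [420. 195.] ((420.8735656738281, 194.492431640625), (86.062744140625, 62.47381591796875), 79.3803482055664) [[442, 150], [393, 156], [385, 162], [401, 239], [458, 227]]
knob 0.56 521 414 441 189 213
open_lock_grip [203.8, 230.8] 0.56 [ 0.534 -0.215  0.087]
open_dock [214.4, 266.3] 0.56 [ 0.55  -0.213  0.   ]
[429.8, 201.7] 0.93 [ 0.52845327 -0.2170587   0.087     ]
```

View pics/crop1.png

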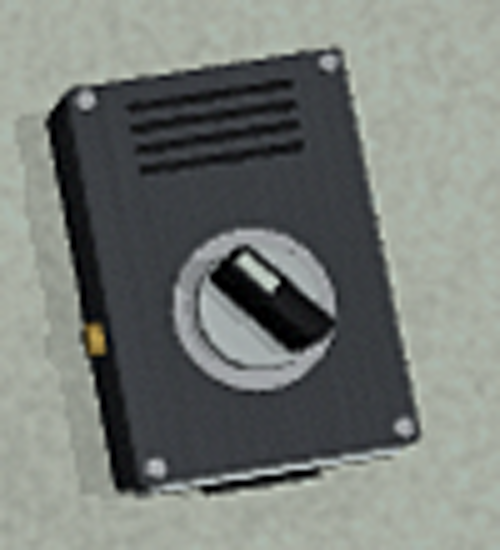

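View pics/scene1.png

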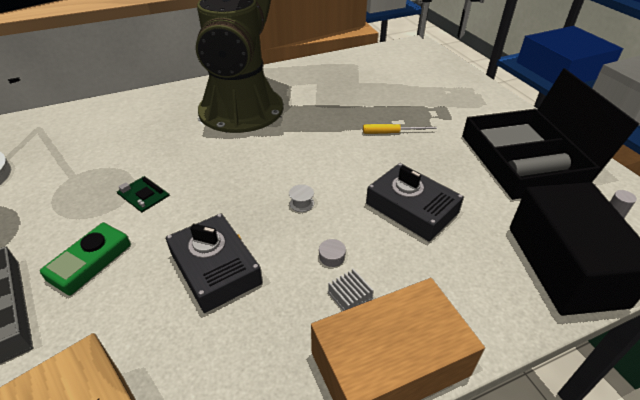

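```bash
cat >> h.py <<'E'
def rel(pos,yawdeg):
    o=ctrl.get_obs();R=Ro.from_euler("xyz",o["eef_rot"])
    T=Ro.from_euler("xyz",[np.pi,0,np.radians(yawdeg)])
    print("t",o["time_s"],"at",o["ee_pos"].round(4),np.degrees(o["eef_rot"]).round(1),"grip",o["grip_width"],"row",(R.inv().apply(np.array(pos)-o["ee_pos"])/.03).round(2),(np.degrees((R.inv()*T).as_rotvec())/6).round(2))
E
python3 - <<'E'
from h import *
P=lambda x,y,z:onplane("top",(375+x/5-.4,140+y/5-.4),z)
ang=lambda a,b:np.degrees(np.arctan2((b-a)[1],(b-a)[0])).round(1)
print("axis",ang(P(403,427,.055),P(330,62,.055)),ang(P(156,467,.055),P(87,100,.055)))
print("bar",ang(P(335,320,.1),P(245,247,.1)),ang(P(297,348,.1),P(212,268,.1)))
print("bar centre",P(272,296,.1),"plate",P(255,309,.057), np.linalg.norm(P(335,320,.1)-P(245,247,.1)))
rel([.527,-.214,.2],51)
E
```

```text
axis 9.8 10.0
bar 50.8 46.6
bar centre [ 0.53227587 -0.21194071  0.1       ] plate [ 0.5333158 -0.216805   0.057    ] 0.04499197134362284
t 0.5 at [0.2019 0.5116 0.2054] [-180.    -0.   158.5] grip 0.09388960195025674 row [-18.96 -18.52   0.18] [-0.    0.   17.91]
```

Call:
{"op": "step_arm", "data": {"plan": [[[-19, -18.5, 0, 0, 0, 18.2], [-19, -18.5, 0, 0, 0, 18.2], [-19, -18.5, 0, 0, 0, 18.2], [-19, -18.5, 0, 0, 0, 18.2], [-19, -18.5, 0, 0, 0, 18.2], [-19, -18.5, 0, 0, 0, 18.2], [-19, -18.5, 0, 0, 0, 18.2], [-19, -18.5, 0, 0, 0, 18.2]]], "grip": 1, "squeeze": 20}}

```text
time_s: 1.17
ee_pos: [0.3389, 0.2058, 0.2057]
eef_rot: [3.141, -0.0, 1.76]
force: [1.1, 0.6, -1.0]
grip_width: 0.0941
grip_force: 0.0
```

```bash
python3 -c "
from h import *
rel([.532,-.215,.2],49)"
```

```text
t 1.1667 at [0.3389 0.2058 0.2057] [180.   -0.  100.8] grip 0.09413091429153397 row [-14.99   3.68   0.19] [ 0.01 -0.01  8.64]
```

Call:
{"op": "step_arm", "data": {"plan": [[[-15, 3.7, 0, 0, 0, 8.6], [-15, 3.7, 0, 0, 0, 8.6], [-15, 3.7, 0, 0, 0, 8.6], [-15, 3.7, 0, 0, 0, 8.6], [-15, 3.7, 0, 0, 0, 8.6], [-15, 3.7, 0, 0, 0, 8.6], [-15, 3.7, 0, 0, 0, 8.6], [-15, 3.7, 0, 0, 0, 8.6]]]}}

```text
time_s: 1.83
ee_pos: [0.4801, -0.0967, 0.2056]
eef_rot: [3.141, -0.0, 0.857]
force: [0.4, 1.2, 1.0]
grip_width: 0.094
grip_force: 0.0
```

```bash
python3 -c "
from h import *
rel([.532,-.215,.2],49)"
```

```text
t 1.8333 at [ 0.4801 -0.0967  0.2056] [180.   -0.   49.1] grip 0.09395953942087472 row [-1.85  3.89  0.19] [ 0.   -0.    0.02]
```

Call:
{"op": "step_arm", "data": {"plan": [[[-1.85, 3.9, 0, 0, 0, 0], [-1.85, 3.9, 0, 0, 0, 0], [-1.85, 3.9, 0, 0, 0, 0], [-1.85, 3.9, 0, 0, 0, 0], [-1.85, 3.9, 0, 0, 0, 0], [-1.85, 3.9, 0, 0, 0, 0], [-1.85, 3.9, 0, 0, 0, 0]]]}}

```text
time_s: 2.42
ee_pos: [0.5325, -0.2114, 0.2056]
eef_rot: [-3.142, -0.0, 0.866]
force: [-0.6, -0.4, 0.6]
grip_width: 0.094
grip_force: 0.0
```

```bash
python3 - <<'E'
from h import *
rel([.532,-.215,.073],49)
o=ctrl.get_obs();im=ctrl.camera("wrist");m=ctrl.camera_model("wrist");K=np.array(m["intrinsics"]);T=np.array(m["tool_from_camera"])
R=Ro.from_euler("xyz",o["eef_rot"]).as_matrix();RT=R@T[:3,:3];c=R@T[:3,3]+o["ee_pos"]
print(K[0,0],K[:2,2],c)
def pl(px,z):
    u=(np.array(px)-K[:2,2]);r=np.hypot(*u);th=r/K[0,0];d=np.array([*(u/r*np.sin(th)),np.cos(th)]) if r>0 else np.array([0,0,1.])
    d=RT@d;return c+d*(z-c[2])/d[2]
for r in ctrl.place_of("open_lock_grip","wrist"): print(r["at"],round(r["confidence"],2),pl(r["at"],.087).round(4))
save(im,"wrist1.png")
E
```

```text
t 2.4167 at [ 0.5325 -0.2114  0.2056] [-180.    -0.    49.6] grip 0.09397187343518602 row [-0.1   0.06  4.42] [-0.  -0.   0.1]
309.70691628693146 [318.2383146  197.80749986] [ 0.58122555 -0.15478546  0.38452967]
[324.5, 193.0] 0.95 [ 0.5378 -0.2156  0.087 ]
```

View pics/wrist1.png

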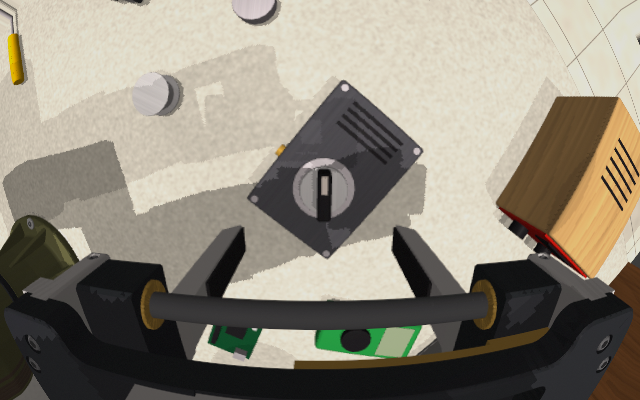

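Call:
{"op": "step_arm", "data": {"plan": [[[0, 0.15, 1, 0, 0, 0], [0, 0.15, 2, 0, 0, 0], [0, 0.15, 3, 0, 0, 0], [0, 0.15, 3.6, 0, 0, 0], [0, 0.15, 4.1, 0, 0, 0], [0, 0.15, 4.35, 0, 0, 0], [0, 0.15, 4.35, 0, 0, 0], [0, 0.15, 4.35, 0, 0, 0]]]}}

```text
time_s: 3.18
ee_pos: [0.5365, -0.2151, 0.0758]
eef_rot: [3.141, -0.0, 0.866]
force: [0.5, -0.2, 0.1]
grip_width: 0.094
grip_force: 0.0
```

Call:
{"op": "step_arm", "data": {"plan": [[[0, 0, 0, 0, 0, 0], [0, 0, 0, 0, 0, 0], [0, 0, 0, 0, 0, 0], [0, 0, 0, 0, 0, 0], [0, 0, 0, 0, 0, 0], [0, 0, 0, 0, 0, 0], [0, 0, 0, 0, 0, 0], [0, 0, 0, 0, 0, 0]]], "grip": 0.25, "squeeze": 12}}

```text
time_s: 3.85
ee_pos: [0.5362, -0.2154, 0.075]
eef_rot: [-3.142, 0.0, 0.865]
force: [0.3, -0.6, 0.1]
grip_width: 0.044
grip_force: 0.0
```

Call:
{"op": "step_arm", "data": {"plan": [[[0, 0, 0, 0, 0, 0], [0, 0, 0, 0, 0, 0], [0, 0, 0, 0, 0, 0], [0, 0, 0, 0, 0, 0], [0, 0, 0, 0, 0, 0], [0, 0, 0, 0, 0, 0]]]}}

```text
time_s: 4.35
ee_pos: [0.5362, -0.2154, 0.075]
eef_rot: [3.142, 0.0, 0.865]
force: [-0.2, 0.7, -0.2]
grip_width: 0.0232
grip_force: 0.0
```

Call:
{"op": "step_arm", "data": {"plan": [[[0, 0, 0, 0, 0, 0], [0, 0, 0, 0, 0, 0], [0, 0, 0, 0, 0, 0], [0, 0, 0, 0, 0, 0], [0, 0, 0, 0, 0, 0]]], "grip": 0}}

```text
time_s: 4.77
ee_pos: [0.5362, -0.2154, 0.075]
eef_rot: [3.142, -0.0, 0.865]
force: [0.9, 0.1, -0.3]
grip_width: 0.0135
grip_force: 12.0
```

Call:
{"op": "step_arm", "data": {"plan": [[[0, 0, 0, 0, 0, 0.3], [0, 0, 0, 0, 0, 0.6], [0, 0, 0, 0, 0, 0.9], [0, 0, 0, 0, 0, 1.2], [0, 0, 0, 0, 0, 1.5], [0, 0, 0, 0, 0, 1.8], [0, 0, 0, 0, 0, 2.1], [0, 0, 0, 0, 0, 2.4]]]}}

```text
time_s: 5.43
ee_pos: [0.5364, -0.2156, 0.075]
eef_rot: [3.141, -0.0, 0.612]
force: [0.9, -2.6, -1.9]
grip_width: 0.0142
grip_force: 12.0
```

```bash
python3 -c "
from h import *
o=ctrl.get_obs();print(o['moment'],o['force'],np.degrees(o['eef_rot'][2]))"
```

```text
[-0.41802125 -0.18466508  0.0356608 ] [ 0.93633847 -2.5701138  -1.88399983] 35.08902916033794
```

Call:
{"op": "step_arm", "data": {"plan": [[[0, 0, 0, 0, 0, 0.3], [0, 0, 0, 0, 0, 0.6], [0, 0, 0, 0, 0, 0.9], [0, 0, 0, 0, 0, 1.2], [0, 0, 0, 0, 0, 1.5], [0, 0, 0, 0, 0, 1.8], [0, 0, 0, 0, 0, 2.1]]]}}

```text
time_s: 6.02
ee_pos: [0.5365, -0.2159, 0.075]
eef_rot: [3.14, -0.001, 0.392]
force: [2.6, -3.2, -2.2]
grip_width: 0.0143
grip_force: 12.0
```

```bash
python3 -c "
from h import *
o=ctrl.get_obs();print(o['moment'],o['force'],np.degrees(o['eef_rot'][2]))"
```

```text
[-0.65645053 -0.35230269 -0.14156994] [ 2.62487525 -3.20816355 -2.18937121] 22.47506411397668
```

Call:
{"op": "step_arm", "data": {"plan": [[[0, 0, 0, 0, 0, 0.2], [0, 0, 0, 0, 0, 0.4], [0, 0, 0, 0, 0, 0.6], [0, 0, 0, 0, 0, 0.8], [0, 0, 0, 0, 0, 1.0]]]}}

```text
time_s: 6.43
ee_pos: [0.5365, -0.2159, 0.075]
eef_rot: [3.14, -0.001, 0.288]
force: [3.7, -4.7, -3.2]
grip_width: 0.014
grip_force: 12.0
```

```bash
python3 -c "
from h import *
o=ctrl.get_obs();print(o['moment'],o['force'],np.degrees(o['eef_rot'][2]),o['grip_width'])"
```

```text
[-1.01273155 -0.63109731 -0.07177599] [ 3.71403056 -4.69055942 -3.21996309] 16.5066905814981 0.013985161357290759
```

Call:
{"op": "step_arm", "data": {"plan": [[[0, 0, 0, 0, 0, 0.2], [0, 0, 0, 0, 0, 0.4], [0, 0, 0, 0, 0, 0.6], [0, 0, 0, 0, 0, 0.8], [0, 0, 0, 0, 0, 0.95], [0, 0, 0, 0, 0, 0.95], [0, 0, 0, 0, 0, 0.95]]]}}

```text
time_s: 7.02
ee_pos: [0.5365, -0.216, 0.075]
eef_rot: [3.14, -0.001, 0.19]
force: [4.6, -5.5, -3.2]
grip_width: 0.0141
grip_force: 12.0
```

```bash
python3 - <<'E'
from h import *
o=ctrl.get_obs();print(o['moment'],o['force'],np.degrees(o['eef_rot'][2]),o['grip_width'])
save(ctrl.camera("wrist")[60:300,180:480].repeat(2,0).repeat(2,1),"wrist2.png")
E
```

```text
[-1.15785494 -0.56991049 -0.02778453] [ 4.56242257 -5.52152833 -3.24935198] 10.861048993615723 0.014072601343977807
```

View pics/wrist2.png

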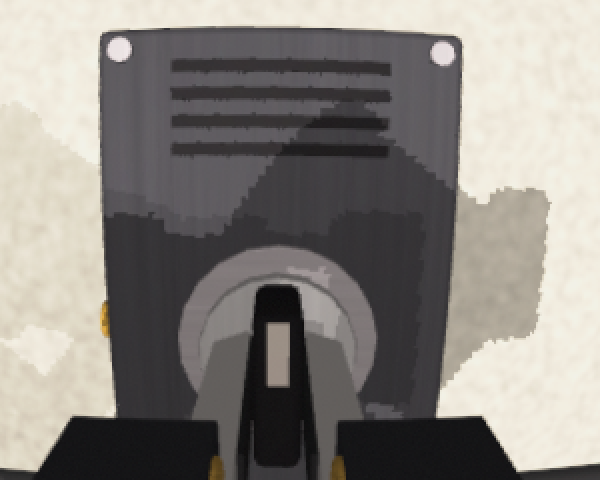

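The bar (275,370 in the crop) points at the vents, square to the slots at (280,110), and the torque has faded to near zero. The knob is in its notch, so I'll release it and lift off.

Call:
{"op": "step_arm", "data": {"plan": [[[0, 0, 0, 0, 0, 0], [0, 0, 0, 0, 0, 0], [0, 0, 0, 0, 0, 0], [0, 0, 0, 0, 0, 0], [0, 0, 0, 0, 0, 0], [0, 0, 0, 0, 0, 0], [0, 0, 0, 0, 0, 0], [0, 0, 0, 0, 0, 0]]], "grip": 0.6}}

```text
time_s: 7.73
ee_pos: [0.5362, -0.2154, 0.075]
eef_rot: [-3.142, 0.0, 0.19]
force: [-0.4, 0.1, -0.3]
grip_width: 0.0562
grip_force: 0.0
```

Call:
{"op": "step_arm", "data": {"plan": [[[0, 0, -0.3, 0, 0, 0], [0, 0, -0.8, 0, 0, 0], [0, 0, -1.6, 0, 0, 0], [0, 0, -2.5, 0, 0, 0], [0, 0, -3.3, 0, 0, 0], [0, 0, -4, 0, 0, 0], [0, 0, -4, 0, 0, 0], [0, 0, -4, 0, 0, 0]]]}}

```text
time_s: 8.4
ee_pos: [0.5365, -0.2156, 0.1963]
eef_rot: [3.14, -0.002, 0.19]
force: [0.5, -0.2, -0.9]
grip_width: 0.0564
grip_force: 0.0
```

```bash
python3 - <<'E'
from h import *
o=ctrl.get_obs();print(o['ee_pos'],o['force'],np.degrees(o['eef_rot'][2]),o['grip_width'])
save(ctrl.camera("wrist")[60:300,180:480].repeat(2,0).repeat(2,1),"wrist3.png")
E
```

```text
[ 0.53649691 -0.21556341  0.19633526] [ 0.48896034 -0.24086472 -0.88188524] 10.87162632192281 0.0564483588810931
```

View pics/wrist3.png

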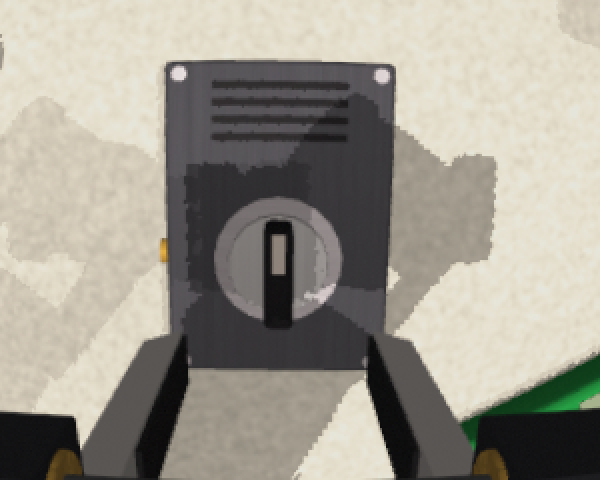

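The released bar (278,272) lies along the dock with its white mark (278,255) towards the vents, and the fingers are clear of it.

```bash
python3 -c "
from station import ctrl
print(ctrl.hand_in())"
```

```text
the job is handed in; nothing more can be done
None
```

I turned the open (right-hand) dock's knob clockwise into its notch and released it there, left the other dock's knob untouched, and handed the job in; the hand-in returned no verdict.

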